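# Unhook the weight holder and fill it to its line

### The arm

A 6-joint arm with a two-finger parallel gripper is mounted at the origin on the work surface. World frame = base frame: x ahead of the robot, y to its left, z up, the work surface at z = 0. Lengths are in m, angles in rad, forces in N, time in s.
With the tool pointing down it reaches from about 0.35 to 0.8 m from the base axis. Payload 7.3 kg.
Tool frame: the origin (TCP) lies between the finger pads; the fingertips stand 25 mm ahead of it and the grasp point (between the pads) lies 6 mm ahead of it (r.tip_extent is the distance from the TCP to the fingertips, in m); z points along the fingers, y is the line along which they close (so a half turn about z gives the same grasp; the last joint's range is limited). The gripper opens to 85 mm and grips with 20 to 120 N. Pads are 22 mm wide; open, the fingers measure 114 mm over their backs; the gripper's body (76 mm by 85 mm) begins 54 mm behind the grasp point. The pads swing forward as they close: fully open they stand 13 mm farther back than shut.
Start: joints at [-1.385, 0.342, 1.524, -0, 1.275, -0.146], TCP at [0.171, -0.496, 0.256] pointing down, gripper open.
Joint ranges: [-2.53, 2.53], [-0.77, 2.02], [0.04, 2.7], [-1, 4.14], [0.28, 2.66], [-3.11, 3.11]. Speed limits (rad/s): [2.57, 2.57, 3.14, 3.14, 3.14, 3.14].

### API

Orientations are given as a unit quaternion [x, y, z, w].
In Python, from workcell import r, command_gripper, optics gives the robot as it stands. The module is installed in compiled form; this text tells all that it offers. Calls block until the motion is done:
- r.reach(position, orientation): joint-space move of the TCP to a pose.
- r.move_straight(position, orientation=None, speed=0.15, max_force=None): straight line of the TCP; orientation=None keeps the orientation; speed is the mean speed in m/s. With max_force (N) it stops when the force on the tool has changed by that much, and returns True; else False.
- r.movej(angles): joint-space move.
- command_gripper(opening, force=None): finger opening in m; force is the grip in N (None keeps the last); returns when the fingers have stopped.
- r.hold(seconds).
- r.solve_ik(position, orientation): joint angles nearest the present ones, or None.
- r.read_state(): the state.
- optics.get_image(name): name is "side" or "top" or "wrist"; returns (picture, depth): 400x640x3 uint8, red, green, blue; 400x640 float32, m along the optical axis (not along the pixel's ray), 0 where there is no reading.
- optics.camera_model(name): a dict with "K" (3x3 intrinsics, pixels), "R" (3x3) and "t" (3): a world point X has camera coordinates R X + t; the wrist camera has in their place "tool_from_camera" (4x4, takes a point from camera to tool coordinates, whose origin is the TCP and whose axes are the flange's). Camera axes: x right, y down, z forward; pixel columns grow to the right and rows downward; lengths in m; the calibration is good to about 2 mm. A picture is of the moment at which its call begins: read the wrist's pose just before it. camera_model takes no time and is no camera call.
A pose or a line that the arm cannot do raises r.PlanningError and nothing moves.
- r.finish_job(): hands the job in; it is judged then, once.
The state is a dict: "time_s": time; "joint_positions": joint angles; "dq": joint speeds; "tau": joint torques, N m; "eef_pos": TCP position; "eef_rot": TCP orientation; "contact_force": force on the tool from outside, world axes, zero at the start; "torque": the same for the moment, N m; "grip_width": finger opening in m; "grip_force": force on a finger pad.
Only numpy, scipy, OpenCV 4.12 (cv2) and the standard library are available. Lean on these libraries where they do the work, as an engineer would, in place of code of your own. Each camera call takes 0.05 s, during which the arm holds its last target. There are 200 camera calls.

### The job

Take the slotted metal weight holder off the deep hook under the desk lamp, without bumping the lamp, and stand it upright in the middle of the cork mat. Let go of it, then stack inside its tube the two disc weights whose combined height comes level with the dark line around the tube. Leave the third weight, the mug, the tape roll and the brush where they are.

Things in the scene. Friction and masses are not known exactly. Their poses are not given: they have to be found in the camera images.
- lamp: Desk lamp, fixed, dark steel. Origin: on the desk surface straight below the hook's tip. Its round base (radius 75, 14 high) and its post (radius 8, 370 high) are centred at x = +76; hook, rest and lamp head all stick out from the post along the lamp's own -x, roughly towards the robot. Sizes in mm.
- lamp_head (a point): Middle of the lower front edge of the flat lamp head, which covers the lamp's x from -82 to +101, is 50 wide, from 360 to 376 above the desk. It leaves no room for a gripper coming straight down on the hung holder's handle: come in tilted about 25 degrees (fingers pointing down and along the lamp's +x). Sizes in mm.
- lamp_rest (a point): Middle of the rest's cross bar (radius 4, 40 wide along y), at lamp x = -14, 192 above the desk, on a bar of radius 4 from the post. The back of the hung holder leans on it. Sizes in mm.
- hook_tip (a point): Top of the hook's upturned tip, at lamp x = 0, 278 above the desk. The hook is a steel bar of radius 4: level from the post (axis 230 above the desk) to x = 0, then straight up. The tip stands 44 above the upper side of the level part. Sizes in mm.
- holder: Aluminium weight holder, loose, about 220 g. Origin: underside centre of its round foot (radius 30, 4 thick). z up, +x to its hanging loop, -x to its handle. Tube: inner radius 25, outer 28, top at height 56, open slots 34 wide for the fingers on its +y and -y sides down to the foot. Starts hung upright, its +x along the lamp's +x, origin at lamp x = -49, 187 above the desk. Sizes in mm.
- holder_line (a point): Point on the tube's axis at the level of the dark line around the tube: 46 above the holder's underside, 42 above the tube's inner floor (which is 4 above the underside). Axes as the holder's. Sizes in mm.
- holder_grip (a point): Centre of the holder's handle: an upright bar 16 (x) by 12 (y) by 36 (z), 58 from the holder's axis along its -x and 32 above its underside; pinch it across y. Axes as the holder's. Sizes in mm.
- holder_loop (a point): Middle of the loop's cross bar (radius 3, along y, 28 free between side arms), at holder x = 56, height 50. Back plate (50 wide) to bar: 22 free, in which the hook's tip (8 thick) stands, touching the bar. The holder must rise 44 or more (55 is safe) before it is drawn off along the lamp's -x; once it is 16 up and clear of the rest, shifting it 7 to +x centres the tip. Sizes in mm.
- mat: Square cork mat, fixed, 130 by 130, 4 thick, flat on the desk. Origin: centre of its underside. Sizes in mm.
- thick_center (a point): Centre of the thick steel disc weight: diameter 44, 30 high, 350 g, lying flat on the desk. Sizes in mm.
- medium_center (a point): Centre of the medium steel disc weight: diameter 44, 20 high, 240 g, lying flat on the desk. Sizes in mm.
- thin_center (a point): Centre of the thin steel disc weight: diameter 44, 12 high, 140 g, lying flat on the desk. The three weights may lie in any order. Sizes in mm.
- mug_center (a point): Centre of a white mug (radius 38, 90 high), a bystander. Sizes in mm.
- tape_center (a point): Centre of a cardboard tape roll lying flat (outer radius 45, 24 high), a bystander. Sizes in mm.
- brush: A dusting brush, about 200 long, lying along its own x; a bystander. Sizes in mm.

How it is judged:
On the way, in this order (a step that is already met when the one before it is completed fails the run):
1. the holder is lifted over the hook's tip and drawn clear of it, upright (x of holder_loop in the frame of lamp below -0.025 m and height (world z) of holder above 0.06 m and angle between holder's own z axis and vertical below 0.5 rad), for 0.1 s.
2. the holder stands upright on the mat and is let go (angle between holder's own z axis and vertical below 0.1 rad and horizontal distance between holder and mat below 0.04 m and height (world z) of holder below 0.008 m and contact force between the fingers and holder below 0.05 N), for 0.2 s.
3. a first weight, thick or thin, lies flat on the tube's floor (angle between holder's own z axis and vertical below 0.1 rad and horizontal distance between holder and mat below 0.04 m and height (world z) of holder below 0.008 m and ((horizontal distance between thick_center and holder below 0.007 m and z of thick_center in the frame of holder between 0.016 and 0.022 m) or (horizontal distance between thin_center and holder below 0.007 m and z of thin_center in the frame of holder between 0.007 and 0.013 m))), for 0.2 s.
At the end, for the whole second after the job is handed in: Holder upright (0.1 rad) on the mat, axis within 40 mm of its centre; thick and thin weight flat in the tube, one on the other in either order, top level with the line (3 mm); medium weight, mug, tape roll and brush within 30 mm of where they were (angle between holder's own z axis and vertical below 0.1 rad and horizontal distance between holder and mat below 0.04 m and height (world z) of holder below 0.008 m and ((horizontal distance between each of thick_center, thin_center and holder below 0.007 m and z of thick_center in the frame of holder between 0.016 and 0.022 m and z of thin_center in the frame of holder between 0.037 and 0.043 m) or (horizontal distance between each of thin_center, thick_center and holder below 0.007 m and z of thin_center in the frame of holder between 0.007 and 0.013 m and z of thick_center in the frame of holder between 0.028 and 0.034 m)) and distance of each of medium_center, mug_center, tape_center, brush from where it was at the start of the episode below 0.03 m); the robot touches nothing.
It fails at once if the lamp is bumped by the robot (over 15 N) (contact force between any of the arm, the fingers and lamp above 15 N).
It fails at once if the third weight or a bystander is moved by more than 30 mm (distance of any of medium_center, mug_center, tape_center, brush from where it was at the start of the episode above 0.03 m).
It fails at once if the holder is tipped over (angle between holder's own z axis and vertical above 1 rad).
It also fails if it takes over 72 s, if anything falls off the work surface, if the arm or the gripper's body presses on something with over 40 N, if the wrist force passes 120 N, or if a joint passes its speed limit or range.

## Working session

There is one attempt and no reset: what is moved stays moved. The work goes in short steps, each a Python script; the robot and the scene stay as the last script left them, time stands still between calls to the robot, and variables do not carry over. Pictures are saved under pics/ and viewed, at most 12 in all, crops included, and the job is handed in when it is done.

```bash
mkdir -p pics; ls
python3 - <<'E'
from workcell import r, optics
import cv2, numpy as np
for n in ["side","top"]:
    im,d=optics.get_image(n); cv2.imwrite(f"pics/{n}0.png",im[:,:,::-1]); np.savez(f"{n}0.npz",im=im,d=d,**optics.camera_model(n))
    m=optics.camera_model(n); print(n,m["K"].round(1).tolist(),(-m["R"].T@m["t"]).round(3),m["R"].round(3).tolist())
print(r.read_state()["eef_rot"], optics.camera_model("wrist"))
E
```

```text
pics
side [[454.3, 0.0, 311.4], [0.0, 454.3, 206.5], [0.0, 0.0, 1.0]] [ 0.012 -0.589  1.142] [[0.764, -0.645, 0.017], [-0.475, -0.58, -0.662], [0.437, 0.497, -0.75]]
top [[449.0, 0.0, 313.0], [0.0, 449.0, 206.6], [0.0, 0.0, 1.0]] [0.45  0.038 1.508] [[0.009, -1.0, 0.021], [-0.999, -0.01, -0.048], [0.049, -0.02, -0.999]]
[ 9.86269459e-01  1.65142519e-01 -1.00521531e-05 -7.08693177e-04] {'K': array([[282.213123  ,   0.        , 317.26604138],
       [  0.        , 282.213123  , 198.05881281],
       [  0.        ,   0.        ,   1.        ]]), 'tool_from_camera': array([[ 9.31146401e-04, -9.65077406e-01, -2.61963229e-01,
         6.66824964e-02],
       [ 9.99999432e-01,  1.03461555e-03, -2.57052186e-04,
         4.78536651e-04],
       [ 5.19106487e-04, -2.61962841e-01,  9.65077821e-01,
        -1.17262228e-01],
       [ 0.00000000e+00,  0.00000000e+00,  0.00000000e+00,
         1.00000000e+00]])}
```

View pics/top0.png

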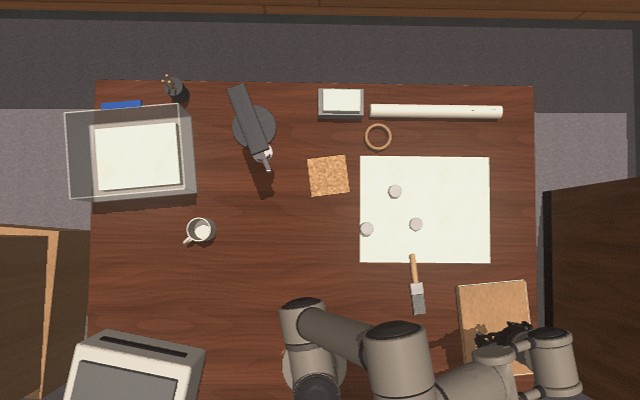

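View pics/side0.png

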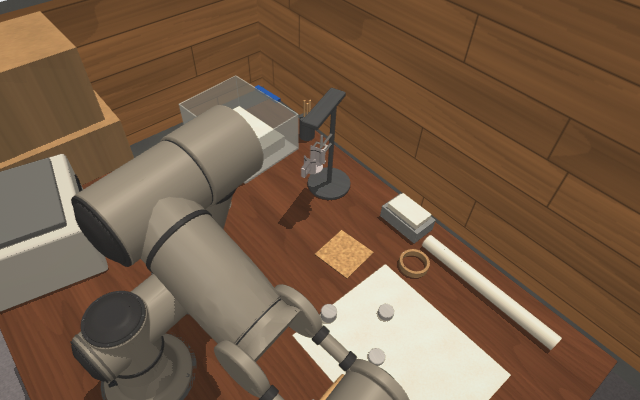

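The top view shows the lamp base at about (254,127) and its head from (240,88) to (262,150). The holder handle is near (267,165), the mat at (328,176), and the weights at (395,191), (366,229) and (416,224). The mug is at (201,230), the tape at (378,137) and the brush at about (416,285). In the side view the holder hangs at (317,165).

```bash
cat > h.py <<'E'
import numpy as np, cv2
def cloud(d,K,R,t):
    v,u=np.mgrid[0:d.shape[0],0:d.shape[1]]
    c=np.stack([(u-K[0,2])*d/K[0,0],(v-K[1,2])*d/K[1,1],d],-1)
    return (c-t)@R
def ray(uv,z,K,R,t):
    o=-R.T@t; w=R.T@np.linalg.solve(K,[uv[0],uv[1],1.]); return o+w*(z-o[2])/w[2]
E
python3 - <<'E'
from h import *
for n in ["top","side"]:
    f=np.load(n+"0.npz"); A=(f["K"],f["R"],f["t"]); P=cloud(f["d"],*A); im=f["im"]; Z=P[...,2]; ok=f["d"]>0
    print(n,"desk z", np.median(Z[150:155,290:300]) if n=="top" else np.median(Z[235:245,380:390]))
    box=(P[...,0]>.4)&(P[...,1]>0.1)&(P[...,1]<.4)&(P[...,0]<.9)&ok
    if n=="top":
        m=(box&(Z>.355)&(Z<.395)).astype(np.uint8)
        m=cv2.morphologyEx(m,cv2.MORPH_OPEN,np.ones((3,3)))
        print("head z",np.median(Z[m>0]))
        k,l,s,c=cv2.connectedComponentsWithStats(m); i=1+np.argmax(s[1:,4]); 
        Q=P[l==i][:,:2].astype(np.float32); rc=cv2.minAreaRect(Q*1000); print("head",rc,cv2.boxPoints(rc).round(1).tolist())
        m=(box&(Z>.007)&(Z<.022)); Q=P[m][:,:2]; print("base-ish",Q.mean(0),Q.min(0),Q.max(0))
        m=cv2.inRange(cv2.cvtColor(im,cv2.COLOR_RGB2HSV),(8,70,120),(25,255,255)); m[:,:300]=0;m[:,355:]=0;m[:150]=0;m[200:]=0
        c=max(cv2.findContours(m,0,2)[0],key=cv2.contourArea); rc=cv2.minAreaRect(c); print("mat px",rc)
        print("mat",ray(rc[0],.004,*A), [ray(q,.004,*A)[:2].round(3).tolist() for q in cv2.boxPoints(rc)])
        for (u,v) in [(395,191),(366,229),(416,224)]:
            w=im[v-14:v+15,u-14:u+15].astype(int); mm=((w[...,1]-w[...,2]*0)<200).astype(np.uint8)
            zz=Z[v-4:v+5,u-4:u+5]; ys,xs=np.nonzero((Z[v-12:v+13,u-12:u+13]>.006)); 
            z0=np.median(zz); print("wt",(u,v),"z",z0.round(4),zz.std().round(4), P[v-12:v+13,u-12:u+13][ys,xs].mean(0).round(4),len(ys))
    m=box&(Z>.17)&(Z<.30)
    Q=P[m]; print("mid pts",len(Q))
    if n=="side":
        m=(box&(Z>.372-.01)&(Z<.39)); Q=P[m][:,:2].astype(np.float32)*1000; print("head side",np.median(P[m][:,2]),cv2.minAreaRect(Q))
im=np.load("top0.npz")["im"]; cv2.imwrite("pics/wt.png",cv2.resize(im[80:260,220:440,::-1],None,fx=3.5,fy=3.3,interpolation=cv2.INTER_CUBIC)[:600,:800])
im=np.load("side0.npz")["im"]
E
```

```text
top desk z -0.0010445264052354613
head z 0.3744914274527431
head ((728.3389892578125, 185.91506958007812), (182.69129943847656, 49.892513275146484), 22.103750228881836) [[634.2999877929688, 174.6999969482422], [653.0999755859375, 128.39999389648438], [822.4000244140625, 197.1999969482422], [803.5999755859375, 243.39999389648438]]
base-ish [0.73987857 0.22335321] [0.4014468 0.1111901] [0.89247221 0.39960048]
mat px ((330.7239990234375, 175.03314208984375), (38.841339111328125, 45.036895751953125), 83.1572265625)
mat [ 0.6297688 -0.0511846  0.004    ] [[0.685, 0.032], [0.705, -0.118], [0.575, -0.135], [0.555, 0.016]]
wt (395, 191) z 0.0193 0.0032 [ 0.5782 -0.2638  0.0176] 151
wt (366, 229) z 0.0296 0.2295 [ 0.4516 -0.1619  0.065 ] 158
wt (416, 224) z 0.0101 0.0033 [ 0.469  -0.3317  0.0212] 142
mid pts 230
side desk z -0.0001669777760284859
mid pts 790
head side 0.37596140418995433 ((726.7085571289062, 182.89004516601562), (185.1078643798828, 52.65534591674805), 23.008319854736328)
```

View pics/wt.png

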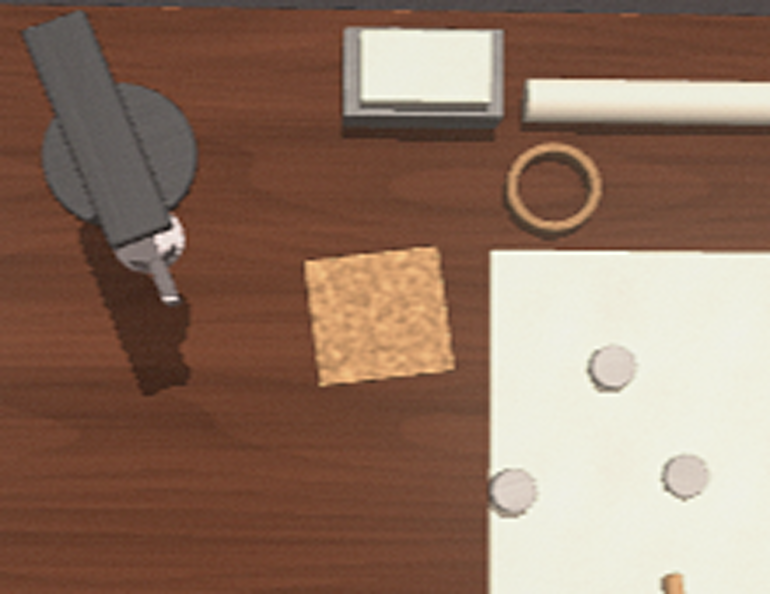

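The weights read as thick at (366,229), medium at (395,191) and thin at (416,224), and I'll recheck them from close up. The handle end is near (268,169). Next I go to a tilted pre-grasp pose in front of the handle and look with the wrist camera.

```bash
cat >> h.py <<'E'
from scipy.spatial.transform import Rotation as Ro
def pose(grasp,yaw,tilt=0,flip=-1,back=0.):
    """TCP position, quat for grasp point; fingers tilted towards yaw; tool x along flip*yaw dir"""
    u=np.array([np.cos(yaw),np.sin(yaw),0]);up=np.array([0,0,1.]);c,s=np.cos(tilt),np.sin(tilt)
    z=s*u-c*up; x=flip*(c*u+s*up); R=np.c_[x,np.cross(z,x),z]
    return np.asarray(grasp)-(0.006+back)*z, Ro.from_matrix(R).as_quat()
def wrist(r,optics):
    s=r.read_state(); im,d=optics.get_image("wrist"); m=optics.camera_model("wrist")
    T=np.eye(4);T[:3,:3]=Ro.from_quat(s["eef_rot"]).as_matrix();T[:3,3]=s["eef_pos"]; T=T@m["tool_from_camera"]
    R=T[:3,:3].T; return im,d,(m["K"],R,-R@T[:3,3])
E
python3 - <<'E'
from h import *
from workcell import r,optics
f=np.load("top0.npz"); A=(f["K"],f["R"],f["t"])
print("mat c",ray((328.3,175.8),.004,*A),"mat corners",[ray((220+x/3.5,80+y/3.3),.004,*A)[:2].round(3).tolist() for x,y in [(304,262),(437,247),(454,370),(320,385)]])
print("handle end",ray((268.6,169.8),.237,*A)); print("mug",ray((201,230),.09,*A),"tip_ext",r.tip_extent)
yaw=np.radians(22.5); g=np.array([.6198,.1400,.221])
p,q=pose(g,yaw,np.radians(25),back=.11)
j=r.solve_ik(p,q); print(p,j)
p2,q2=pose(g,yaw,np.radians(25)); print(r.solve_ik(p2,q2))
if j is not None:
    r.reach(p,q); print(r.read_state()["time_s"])
    im,d,W=wrist(r,optics); np.savez("w1.npz",im=im,d=d,K=W[0],R=W[1],t=W[2]); cv2.imwrite("pics/w1.png",im[:,:,::-1])
E
```

```text
mat c [ 0.62707874 -0.04302968  0.004     ] mat corners [[0.682, 0.03], [0.699, -0.098], [0.573, -0.116], [0.556, 0.013]]
handle end [0.6147622  0.13943165 0.237     ]
mug [0.44140621 0.36028592 0.09      ] tip_ext 0.025
[0.57450799 0.12123944 0.3261317 ] [-0.00394049  0.20346643  1.59521614  0.20259702  0.94655474 -2.05307971]
[ 0.03155124  0.37476836  1.64315282  0.22708108  0.72521816 -2.07184395]
2.725
```

View pics/w1.png

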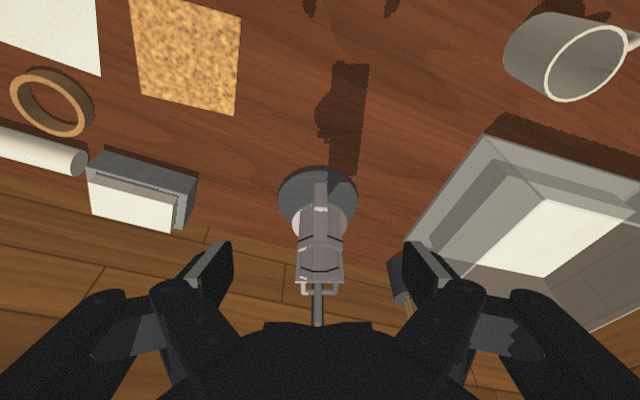

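The wrist view shows the handle at columns 314-327, rows 181-210. The loop and hook sit at about (318,290), almost centred between the fingers. I'll get the handle's 3D position from the depth and grasp it.

Run:
```python
from h import *
f=np.load("w1.npz"); P=cloud(f["d"],f["K"],f["R"],f["t"]); d=f["d"]
yaw=np.radians(22.5); u=np.array([np.cos(yaw),np.sin(yaw)]); v=np.array([-u[1],u[0]]); o=np.array([.7187,.1809])
L=np.stack([(P[...,:2]-o)@u,(P[...,:2]-o)@v,P[...,2]],-1)*1000
for row in (183,190,198,206,210,215,222,240,260,275,290,305,315):
    s=[(c,*L[row,c].round().astype(int)) for c in range(288,352,1) if 0<d[row,c]<.45 and L[row,c,2]>150]
    if s: a=np.array(s); print(row,"cols",a[0,0],a[-1,0],"y",a[:,2].min(),a[:,2].max(),"med",np.median(a[:,1:],0), "mid",L[row,(a[0,0]+a[-1,0])//2].round(1))
```

```text
183 cols 315 326 y -3 7 med [-112.5    2.   202. ] mid [-112.1    1.6  201.8]
190 cols 314 327 y -4 8 med [-112.     1.5  212. ] mid [-112.7    1.5  212.6]
198 cols 314 327 y -4 7 med [-112.     1.5  223. ] mid [-112.3    1.4  223. ]
206 cols 303 336 y -16 18 med [-74.    1.  190.5] mid [-112.6    0.5  233.4]
210 cols 298 341 y -21 24 med [-72.   1. 194.] mid [-109.9    0.5  235.2]
215 cols 294 345 y -25 28 med [-72.   1. 201.] mid [-105.6    0.5  236.6]
222 cols 292 347 y -28 31 med [-71.   1. 210.] mid [-97.3   0.5 236.4]
240 cols 298 341 y -19 21 med [-74.   2. 236.] mid [-75.1   0.6 236.7]
260 cols 297 342 y -23 26 med [-23.    1.5 218.5] mid [-20.5   0.9 216.8]
275 cols 296 343 y -23 25 med [-23.5   1.5 237.5] mid [-20.6   0.8 235.6]
290 cols 301 337 y -18 20 med [  5.    0.5 237. ] mid [ -1.4   0.9 240.8]
305 cols 312 323 y -8 6 med [  0.   -0.5 257. ] mid [ -1.   -1.2 257.4]
315 cols 311 323 y -9 6 med [  1.  -1. 267.] mid [ -1.1  -1.2 267.8]
```

Run:
```python
from h import *
from workcell import r,optics,command_gripper
yaw=np.radians(22.5); u=np.array([np.cos(yaw),np.sin(yaw),0]); v=np.array([-u[1],u[0],0]); up=np.array([0,0,1.])
o=np.array([.7187,.1809,0]); g=o-.104*u+.0015*v+.222*up
p,q=pose(g,yaw,np.radians(25))
def S(m): s=r.read_state(); print(m,s["time_s"],s["contact_force"].round(1) if hasattr(s["contact_force"],"round") else s["contact_force"],round(s["grip_width"],4),s["grip_force"])
print(r.move_straight(p,q,speed=.12,max_force=12)); S("at")
command_gripper(.0,60); S("grip"); command_gripper(.0,110); S("grip")
p=p+.018*up; print(r.move_straight(p,speed=.05,max_force=20)); S("up18")
p=p+.006*u; r.move_straight(p,speed=.05,max_force=20); S("shift")
p=p+.042*up; print(r.move_straight(p,speed=.08,max_force=20)); S("up60")
im,d,W=wrist(r,optics); np.savez("w2.npz",im=im,d=d,K=W[0],R=W[1],t=W[2]); cv2.imwrite("pics/w2.png",im[:,:,::-1])
```

```text
False
at 3.8417 [0.4 0.2 0.6] 0.0851 0.0
grip 4.5083 [-0.7 -0.6  2.5] 0.0109 59.472520029667066
grip 4.725 [-3.3 -1.5  3.5] 0.0105 107.1836282685399
False
up18 5.2333 [ 0.8 -0.3 -1.6] 0.0104 108.416897803545
shift 5.5 [ 0.3  0.  -2. ] 0.0099 108.39959252625704
False
up60 6.175 [-0.4  0.2 -3.4] 0.0105 108.38292058557272
```

View pics/w2.png

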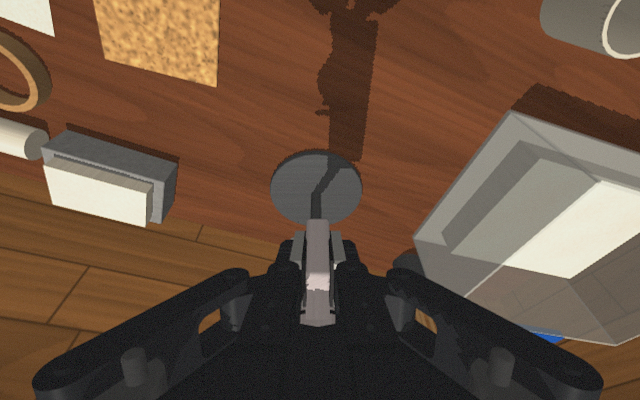

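The holder is gripped at 10.5 mm width and has been raised 60 mm with low forces. The gripper sits in front of the lamp base at (316,185) and hides the holder in this view. I'll draw it off now and place it on the mat.

Run:
```python
from h import *
from workcell import r,optics,command_gripper
yaw=np.radians(22.5); u=np.array([np.cos(yaw),np.sin(yaw),0]); up=np.array([0,0,1.])
def S(m): s=r.read_state(); print(m,s["time_s"],np.round(s["contact_force"],1),round(s["grip_width"],4),s["grip_force"])
p=np.array(r.read_state()["eef_pos"])
print(r.move_straight(p-.13*u,speed=.15,max_force=15)); S("off")
g=np.array([.6275-.058,-.043,.042])
p1,q1=pose(g+.10*up,0,np.radians(25)); print(r.solve_ik(p1,q1))
r.move_straight(p1,q1,speed=.2); S("pre")
np.savez("side1.npz",im=optics.get_image("side")[0])
p2,_=pose(g+.004*up,0,np.radians(25)); r.move_straight(p2,speed=.12)
p2,_=pose(g-.012*up,0,np.radians(25)); print(r.move_straight(p2,speed=.02,max_force=4)); S("down"); print(r.read_state()["eef_pos"],p2)
im=np.load("side1.npz")["im"]; cv2.imwrite("pics/s1.png",cv2.resize(im[100:300,220:480,::-1],None,fx=3,fy=3))
im,_=optics.get_image("side");cv2.imwrite("pics/s2.png",cv2.resize(im[120:300,240:480,::-1],None,fx=3,fy=3))
```

```text
False
off 7.2417 [ 0.2  1.1 -1.6] 0.0106 108.38399849832058
[-0.26803905  0.37519041  1.91450193  0.26425648  0.44285756 -2.05453221]
pre 8.4167 [-0.2  0.1 -2.7] 0.0102 108.3972841501236Traceback (most recent call last):
  File "<stdin>", line 11, in <module>
workcell.PlanningError: the arm cannot follow that straight line within its joint ranges
```

The low pose runs out of wrist joint range at this yaw, so I'll scan placing yaws. The fingers will later close along the holder's y for the weights.

Run:
```python
from h import *
from workcell import r
c=np.array([.6275,-.043,0])
lo=np.array([-2.53,-.77,.04,-1,.28,-3.11]);hi=np.array([2.53,2.02,2.7,4.14,2.66,3.11])
for dg in range(-120,121,15):
    y=np.radians(dg); u=np.array([np.cos(y),np.sin(y),0]); out=[]
    for z in (.03,.045,.142):
        j=r.solve_ik(*pose(c-.058*u+[0,0,z],y,np.radians(25))); out.append(None if j is None else np.minimum(np.array(j)-lo,hi-np.array(j)).min().round(2))
    w=[r.solve_ik(*pose(c+[0,0,z],y,0,f)) is not None for f in(-1,1) for z in (.03,.15)]
    print(dg,out,w)
```

```text
-120 [np.float64(0.63), np.float64(0.63), np.float64(0.64)] [True, True, True, True]
-105 [np.float64(0.56), np.float64(0.56), np.float64(0.58)] [True, True, True, True]
-90 [np.float64(0.48), np.float64(0.49), np.float64(0.53)] [True, True, True, True]
-75 [np.float64(0.4), np.float64(0.42), np.float64(0.49)] [True, True, True, True]
-60 [np.float64(0.32), np.float64(0.34), np.float64(0.47)] [True, True, True, True]
-45 [np.float64(0.18), np.float64(0.2), np.float64(0.39)] [True, True, True, True]
-30 [None, np.float64(0.02), np.float64(0.24)] [True, True, True, True]
-15 [None, None, np.float64(0.14)] [True, True, True, True]
0 [None, None, np.float64(0.16)] [True, True, True, True]
15 [np.float64(0.05), np.float64(0.07), np.float64(0.28)] [True, True, True, True]
30 [np.float64(0.05), None, np.float64(0.19)] [True, True, True, True]
45 [np.float64(0.21), np.float64(0.18), None] [True, True, True, True]
60 [np.float64(0.35), np.float64(0.33), np.float64(0.2)] [True, True, True, True]
75 [np.float64(0.49), np.float64(0.48), np.float64(0.38)] [True, True, True, True]
90 [np.float64(0.64), np.float64(0.62), np.float64(0.55)] [True, True, True, True]
105 [np.float64(0.78), np.float64(0.77), np.float64(0.72)] [True, True, True, True]
120 [np.float64(0.94), np.float64(0.93), np.float64(0.89)] [True, True, True, True]
```

Run:
```python
from h import *
from workcell import r,optics,command_gripper
up=np.array([0,0,1.]);y=np.radians(-45); u=np.array([np.cos(y),np.sin(y),0])
def S(m): s=r.read_state(); print(m,s["time_s"],np.round(s["contact_force"],1),round(s["grip_width"],4),s["grip_force"])
g=np.array([.6275,-.043,.042])-.058*u; P=lambda dz: pose(g+dz*up,y,np.radians(25))
r.move_straight(*P(.10),speed=.1); S("pre")
r.move_straight(P(.006)[0],speed=.12)
print(r.move_straight(P(-.012)[0],speed=.03,max_force=4)); S("down"); print(r.read_state()["eef_pos"],P(-.012)[0])
im,_=optics.get_image("side");cv2.imwrite("pics/s2.png",cv2.resize(im[120:320,220:480,::-1],None,fx=3,fy=3))
```

```text
pre 10.2417 [-0.5 -0.6 -1.7] 0.0105 108.45409512519836
True
down 11.5667 [-1.2  0.6  6. ] 0.01 109.52799640595913
[ 5.85185104e-01 -6.33383922e-05  4.57676742e-02] [ 5.84694789e-01 -1.94789259e-04  3.54378467e-02]
```

View pics/s2.png

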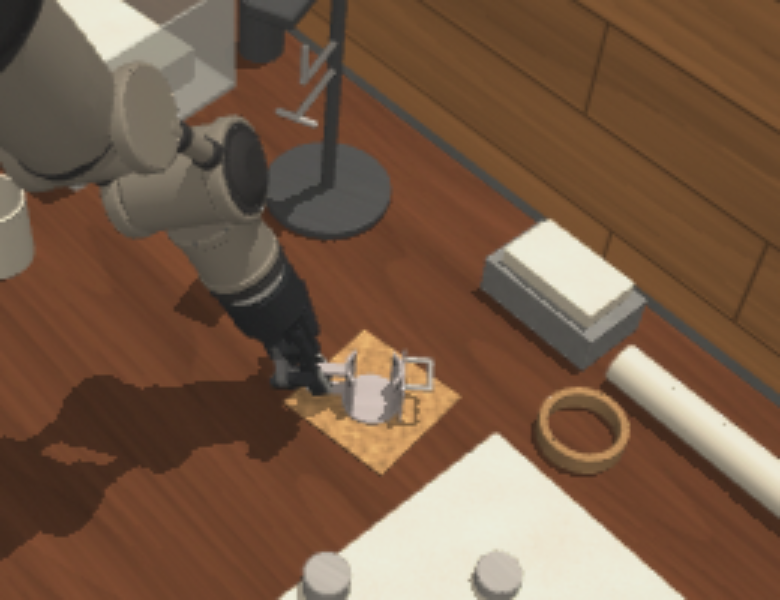

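The holder stands on the mat, with the tube at about (375,398) in the crop and the loop towards (418,372). I'll release it, retreat along the tool axis, and view the holder and then the weights from above.

Run:
```python
from h import *
from workcell import r,optics,command_gripper
up=np.array([0,0,1.]);y=np.radians(-45); u=np.array([np.cos(y),np.sin(y),0])
def S(m): s=r.read_state(); print(m,s["time_s"],np.round(s["contact_force"],1),round(s["grip_width"],4),s["grip_force"])
command_gripper(.06,60); r.hold(.25); S("rel")
s=r.read_state(); z=Ro.from_quat(s["eef_rot"]).as_matrix()[:,2]
print(r.move_straight(np.array(s["eef_pos"])-.13*z,speed=.15)); S("back")
for k,(c,f) in enumerate([((.6275,-.043,.20),-1),((.46,-.247,.20),-1)]):
    p,q=pose(c,y,0,f); r.move_straight(p,q,speed=.25); S("view"); print(np.round(r.read_state()["joint_positions"],2))
    im,d,W=wrist(r,optics); np.savez(f"v{k}.npz",im=im,d=d,K=W[0],R=W[1],t=W[2]); cv2.imwrite(f"pics/v{k}.png",im[:,:,::-1])
a=[cv2.imread(f"pics/v{k}.png") for k in (0,1)]; cv2.imwrite("pics/v.png",cv2.resize(np.vstack(a),(480,600)))
```

```text
rel 12.3917 [ 0.4 -0.4 -0.3] 0.0598 0.0
False
back 13.4083 [0.2 0.7 1. ] 0.0598 0.0
view 14.4417 [ 0.3  0.4 -1.4] 0.06 0.0
[-0.19  0.57  1.29 -0.    1.28 -0.98]
view 15.7 [ 0.4  0.7 -1. ] 0.0601 0.0
[-0.64  0.38  1.61  0.    1.15 -1.42]
```

View pics/v.png

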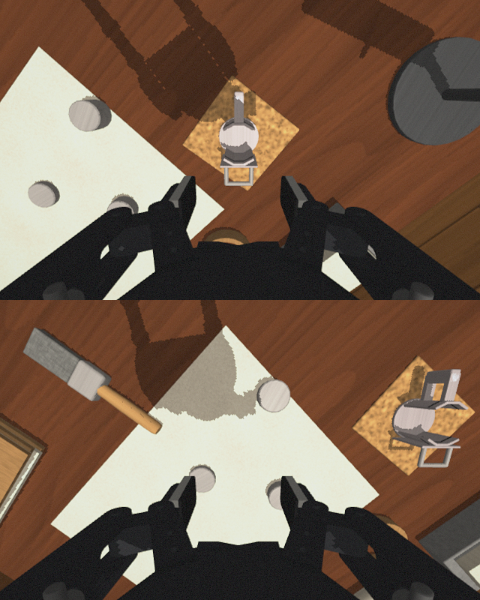

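The first view has the holder upright on the mat at (238,135), with the handle up and the loop down in the picture. In the second view thick is at (273,395), thin at (202,478), and medium at (277,494) is partly behind a finger. I'll measure centres from depth at the expected top heights.

Run:
```python
from h import *
from scipy.optimize import least_squares
f=np.load("v0.npz"); P=cloud(f["d"],f["K"],f["R"],f["t"]); ok=f["d"]>0
y=np.radians(-45); u=np.array([np.cos(y),np.sin(y)]); v=np.array([-u[1],u[0]]); c=np.array([.6275,-.043])
L=np.stack([(P[...,:2]-c)@u,(P[...,:2]-c)@v,P[...,2]],-1)*1000
near=ok&(np.hypot(L[...,0],L[...,1])<110)
m=near&(abs(L[...,0])>80)&(abs(L[...,1])<20)
print("z of mat",np.median(L[...,2][near&(L[...,2]<8)&(L[...,2]>0)]))
Q=L[near&(L[...,2]>57)&(abs(L[...,0])<45)]; print("rim",len(Q),Q.min(0).round(1),Q.max(0).round(1))
for lo in (57,58.5):
    q=L[near&(L[...,2]>lo)&(L[...,2]<64)&(np.hypot(L[...,0],L[...,1])<36)]
    s=least_squares(lambda a:np.hypot(q[:,0]-a[0],q[:,1]-a[1])-26.5,[0,0],loss="soft_l1"); print(lo,len(q),"centre",s.x.round(2),"rms",np.sqrt(np.mean(s.fun**2)).round(2),"z",np.median(q[:,2]).round(1))
for n,a,b,zl,zh in (("handle",-75,-45,45,58),("plate/loop",45,65,40,62),("loopbar",52,60,48,62),("foot floor",-20,20,4,12)):
    q=L[near&(L[...,0]>a)&(L[...,0]<b)&(abs(L[...,1])<30)&(L[...,2]>zl)&(L[...,2]<zh)]
    if len(q): print(n,len(q),"mid",((q.min(0)+q.max(0))/2).round(1),"ext",(q.max(0)-q.min(0)).round(1),np.median(q,0).round(1))
f=np.load("v1.npz"); P=cloud(f["d"],f["K"],f["R"],f["t"]); Z=P[...,2]
print("paper z",np.median(Z[60:100,300:310]).round(4))
for n,(x,yy),h in (("thick",(.4516,-.1619),.03),("thin",(.469,-.3317),.012),("med",(.578,-.2638),.02)):
    m=(np.hypot(P[...,0]-x,P[...,1]-yy)<.035)&(Z>h*.6)&(Z<.045)&(f["d"]>0); q=P[m]; zt=np.median(q[:,2]); q=q[abs(q[:,2]-zt)<.004]
    (cc,rr)=cv2.minEnclosingCircle(q[:,:2].astype(np.float32)*1000); print(n,"ztop",zt.round(4),len(q),"mean",q.mean(0).round(4),"circ",np.round(cc,1),round(rr,1))
```

```text
z of mat 3.2027708965191866
rim 54119 [-28.2 -67.3  57. ] [ 44.9  68.7 283.3]
57 445 centre [0.62 0.69] rms 2.93 z 59.6
58.5 388 centre [0.78 0.76] rms 2.92 z 59.7
handle 295 mid [-55.3   0.6  53.4] ext [20.1 11.3  4.7] [-55.4   0.6  53.7]
plate/loop 303 mid [51.6  0.8 55.3] ext [13.1 39.1  5.8] [53.9  0.8 56. ]
loopbar 225 mid [55.2  0.8 55.3] ext [ 6.  39.1  5.8] [54.8  0.8 56. ]
foot floor 1506 mid [ 0.1 -0.   7.9] ext [39.7 59.8  7.7] [2.  0.8 7.8]
paper z 0.0003
thick ztop 0.0297 1477 mean [ 0.4532 -0.1697  0.0296] circ [ 453.6 -169.8] 21.9
thin ztop 0.0116 810 mean [ 0.4713 -0.334   0.0115] circ [ 470.5 -337.4] 21.7
med ztop 0.0196 427 mean [ 0.5721 -0.2731  0.0195] circ [ 579.2 -267.1] 21.9
```

```bash
cat >> h.py <<'E'
Y=np.radians(-45); HC=np.array([.6285,-.043,0]); UP=np.array([0,0,1.])
def S(r,m): s=r.read_state(); print(m,round(s["time_s"],2),np.round(s["contact_force"],1),round(s["grip_width"],4),np.round(s["grip_force"],1),"graspz",round(s["eef_pos"][2]-.006,4))
E
python3 - <<'E'
from h import *
from workcell import r,optics,command_gripper
w=np.array([.4535,-.1698,0]); G=lambda c,z: pose(c+z*UP,Y,0)[0]
r.move_straight(G(w,.09),speed=.25); r.move_straight(G(w,.023),speed=.12,max_force=8); S(r,"thick")
command_gripper(0,50); S(r,"grip")
r.move_straight(G(w,.14),speed=.2); S(r,"lift"); print(r.read_state()["eef_pos"])
im,d,W=wrist(r,optics); np.savez("g0.npz",im=im,d=d,K=W[0],R=W[1],t=W[2])
r.move_straight(G(HC,.14),speed=.25); r.move_straight(G(HC,.098),speed=.15); S(r,"pre")
im,d,W=wrist(r,optics); np.savez("g1.npz",im=im,d=d,K=W[0],R=W[1],t=W[2]); cv2.imwrite("pics/g1.png",im[:,:,::-1])
E
```

```text
thick 17.15 [ 0.4 -0.2  0.8] 0.0602 0.0 graspz 0.0237
grip 17.44 [-2.5 -0.7  6.2] 0.0421 50.5 graspz 0.0243
lift 18.18 [ 0.7  0.8 -3.7] 0.0423 51.3 graspz 0.1391
[ 0.45280591 -0.16936563  0.14514917]
pre 19.68 [ 0.7  0.1 -2.7] 0.0424 51.3 graspz 0.0982
```

View pics/g1.png

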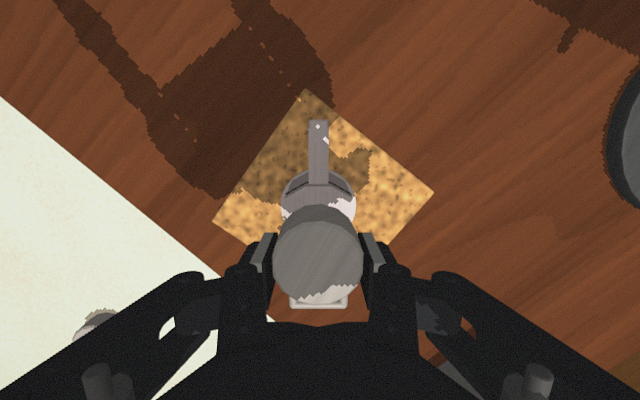

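The thick weight is held, its top centred at about (317,256) in line with the handle at (318,150). I'll compare the weight and holder centres from this same picture before lowering.

Run:
```python
from h import *
f=np.load("g1.npz"); P=cloud(f["d"],f["K"],f["R"],f["t"]); d=f["d"]
u=np.array([np.cos(Y),np.sin(Y)]); v=np.array([-u[1],u[0]])
L=np.stack([(P[...,:2]-HC[:2])@u,(P[...,:2]-HC[:2])@v,P[...,2]],-1)*1000
m=np.zeros(d.shape,bool); m[200:310,265:370]=1
q=L[m&(d>0)&(L[...,2]>98)&(L[...,2]<111)&(abs(L[...,1])<21.0)]; print(len(q),np.median(q[:,2])); print("weight",np.round(cv2.minEnclosingCircle(q[:,:2].astype(np.float32))[0],2),cv2.minEnclosingCircle(q[:,:2].astype(np.float32))[1],(q.min(0)+q.max(0))/2,q.max(0)-q.min(0))
m[:]=0; m[115:186,300:340]=1
q=L[m&(d>0)&(L[...,2]>48)&(L[...,2]<58)]; print("handle",len(q),q.min(0),q.max(0),np.median(q,0))
# handle outer end face x & vertical face rows
q=L[m&(d>0)&(L[...,2]>25)&(L[...,2]<48)&(L[...,0]<-50)]; print("handle face",len(q),np.median(q,0) if len(q) else "")
m[:]=0; m[160:215,275:360]=1
q=L[m&(d>0)&(L[...,2]>58)&(L[...,2]<63)]; print("rim",len(q),q.min(0),q.max(0))
```

```text
6435 103.38613200549058
weight [-0.42  1.17] 23.442005157470703 [-9.06485507e-01  1.03701296e-02  1.04507256e+02] [43.95512317 41.94929055 12.95405708]
handle 1374 [-66.3220155 -10.5833558  48.2393924] [-26.9997542   11.29348849  57.04902267] [-4.75140681e+01 -2.92852814e-02  5.37241189e+01]
handle face 0 
rim 404 [-29.18261822 -19.60304628  58.04431531] [-19.09541538  20.20692733  61.1799793 ]
```

Run:
```python
from h import *
from workcell import r,optics,command_gripper
G=lambda c,z: pose(c+z*UP,Y,0)[0]
print(r.move_straight(G(HC,.045),speed=.04,max_force=8)); S(r,"mid")
print(r.move_straight(G(HC,.029),speed=.03,max_force=6)); S(r,"down")
if r.read_state()["eef_pos"][2]-.006<.040:
    command_gripper(.056); r.hold(.2); S(r,"rel")
    r.move_straight(G(HC,.14),speed=.15); S(r,"up")
    im,d,W=wrist(r,optics); np.savez("g2.npz",im=im,d=d,K=W[0],R=W[1],t=W[2])
    t=np.array([.4705,-.3374,0]); r.move_straight(G(t-.03*np.array([.707,-.707,0]),.14),speed=.25)
    im2,d,W=wrist(r,optics); np.savez("g3.npz",im=im2,d=d,K=W[0],R=W[1],t=W[2])
    cv2.imwrite("pics/g2.png",cv2.resize(np.vstack([im,im2])[:,:,::-1],(480,600)))
```

```text
False
mid 21.2 [-0.4 -0.8 -3.4] 0.0425 51.3 graspz 0.0453
True
down 21.65 [0.2 0.2 5. ] 0.0424 52.1 graspz 0.0324
rel 22.14 [-0.9 -0.3 -0.3] 0.056 0.0 graspz 0.0311
up 23.02 [-0.3 -0.8 -0.1] 0.0559 0.0 graspz 0.139
```

View pics/g2.png

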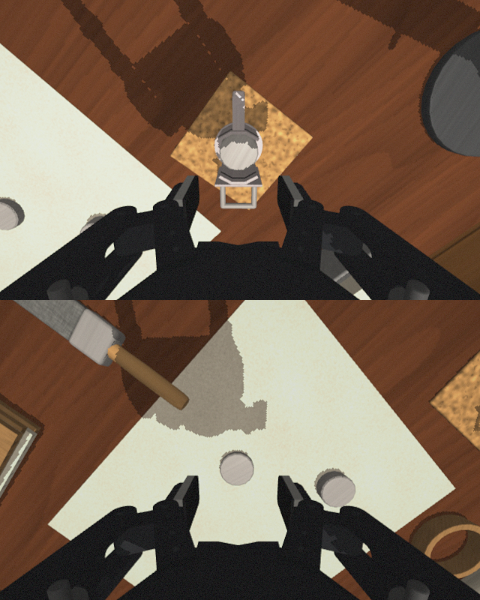

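The thick weight sits inside the tube at (239,155), and the thin one is in clear view at (236,467). I'll measure both, then pick the thin one.

Run:
```python
from h import *
from workcell import r,optics,command_gripper
f=np.load("g2.npz"); P=cloud(f["d"],f["K"],f["R"],f["t"]); Z=P[...,2]
m=(np.hypot(P[...,0]-HC[0],P[...,1]-HC[1])<.026)&(Z>.030)&(Z<.046)&(f["d"]>0); q=P[m]; print("thick in tube",len(q),np.median(q,0).round(4),(cv2.minEnclosingCircle(q[:,:2].astype(np.float32)*1000)))
f=np.load("g3.npz"); P=cloud(f["d"],f["K"],f["R"],f["t"]); Z=P[...,2]
m=(np.hypot(P[...,0]-.4705,P[...,1]+.3374)<.035)&(Z>.009)&(Z<.02)&(f["d"]>0); q=P[m]; cc,rr=cv2.minEnclosingCircle(q[:,:2].astype(np.float32)*1000); print("thin",len(q),np.median(q[:,2]),q[:,:2].mean(0),cc,rr)
assert 20.5<rr<24
t=np.array([cc[0]/1000,cc[1]/1000,0])/2+np.array([*q[:,:2].mean(0),0])/2
G=lambda c,z: pose(c+z*UP,Y,0)[0]
r.move_straight(G(t,.06),speed=.2); r.move_straight(G(t,.028),speed=.12)
print(r.move_straight(G(t,.012),speed=.02,max_force=5)); S(r,"desk")
z=r.read_state()["eef_pos"][2]-.006+.0025; r.move_straight(G(t,z),speed=.03)
command_gripper(0,50); S(r,"grip")
r.move_straight(G(t,.14),speed=.2); S(r,"lift")
r.move_straight(G(HC,.14),speed=.25); r.move_straight(G(HC,.098),speed=.15); S(r,"pre"); print("zg",z)
im,d,W=wrist(r,optics); np.savez("g4.npz",im=im,d=d,K=W[0],R=W[1],t=W[2]); cv2.imwrite("pics/g4.png",im[:,:,::-1])
P=cloud(d,*W); u=np.array([np.cos(Y),np.sin(Y)]); v=np.array([-u[1],u[0]])
L=np.stack([(P[...,:2]-HC[:2])@u,(P[...,:2]-HC[:2])@v,P[...,2]],-1)*1000
m=np.zeros(d.shape,bool); m[150:320,265:370]=1
q=L[m&(d>0)&(L[...,2]>78)&(L[...,2]<100)&(abs(L[...,1])<20)]; print("weight",len(q),q.min(0),q.max(0),np.median(q,0))
```

```text
thick in tube 2350 [ 0.6302 -0.0441  0.0376] ((629.9823608398438, -44.56889724731445), 24.351850509643555)
thin 1534 0.011675315913882007 [ 0.46965178 -0.33738905] (470.02044677734375, -337.802490234375) 22.15949821472168
True
desk 26.21 [-0.2  0.2  6.3] 0.0559 2.8 graspz 0.0149
grip 26.73 [ 0.3 -0.2  4.1] 0.0417 50.9 graspz 0.0176
lift 27.5 [ 0.1 -0.8 -1.7] 0.0414 50.8 graspz 0.1387
pre 29.43 [ 0.3 -0.1 -1. ] 0.0419 50.8 graspz 0.098
zg 0.017383853325229973
weight 5460 [-21.00033484 -19.99327375  80.4891269 ] [23.15003829 19.95184565 94.06375362] [-1.90951164e+00  2.33176775e-02  9.19588623e+01]
```

View pics/g4.png

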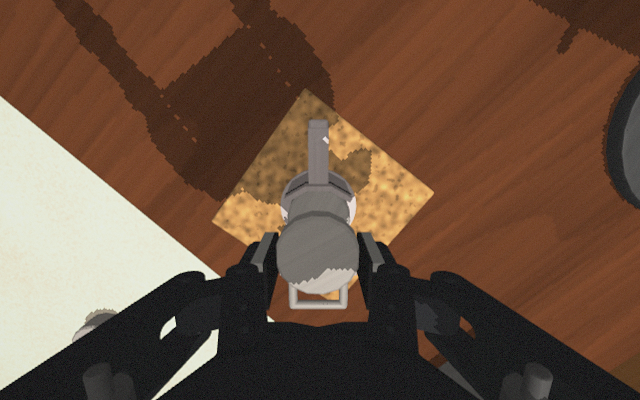

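The thin weight is held level at (318,252), above the tube and in line with the handle. I'll lower it with a force stop.

Run:
```python
from h import *
from workcell import r,optics,command_gripper
C=HC-.0006*np.array([.707,-.707,0])
G=lambda c,z: pose(c+z*UP,Y,0)[0]
print(r.move_straight(G(C,.062),speed=.04,max_force=8)); S(r,"mid")
print(r.move_straight(G(C,.0525),speed=.02,max_force=5)); S(r,"down")
if r.read_state()["eef_pos"][2]-.006<.062:
    command_gripper(.056); r.hold(.2); S(r,"rel")
    r.move_straight(G(C,.16),speed=.15); S(r,"up")
    im,d,W=wrist(r,optics); P=cloud(d,*W); Z=P[...,2]
    m=(np.hypot(P[...,0]-HC[0],P[...,1]-HC[1])<.02)&(Z>.02)&(Z<.1)&(d>0); q=P[m]; print("top",len(q),np.median(q,0).round(4),np.percentile(q[:,2],[5,95]).round(4))
    # tilt of top disc
    q=q[abs(q[:,2]-np.median(q[:,2]))<.006]; s=np.linalg.lstsq(np.c_[q[:,:2]-q[:,:2].mean(0),np.ones(len(q))],q[:,2],rcond=None)[0]; print("slope",s[:2].round(3))
    cv2.imwrite("pics/end.png",cv2.resize(im[100:310,200:440,::-1],None,fx=2.5,fy=2.5))
```

```text
False
mid 30.52 [ 0.5  0.3 -1.4] 0.042 50.8 graspz 0.0623
True
down 30.92 [-1.3  0.2  5.2] 0.0413 51.3 graspz 0.0556
rel 31.41 [-0.2 -1.4  0.1] 0.0563 0.0 graspz 0.0545
up 32.26 [-0.8 -0.6  0.4] 0.0557 0.0 graspz 0.159
top 1644 [ 0.6283 -0.0427  0.0497] [0.0486 0.0508]
slope [ 0.002 -0.001]
```

View pics/end.png

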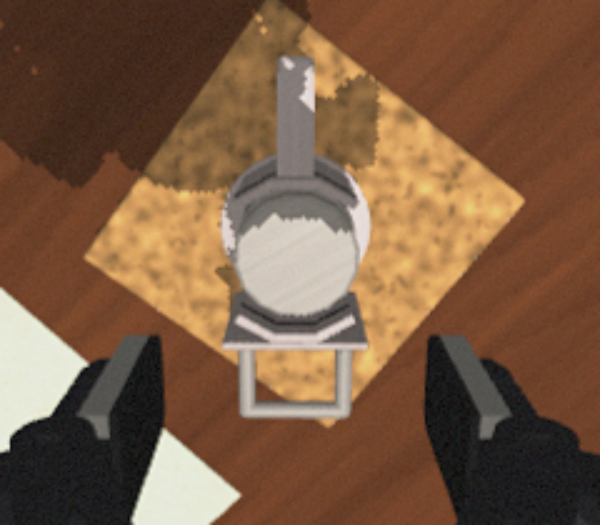

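The disc at (297,255) lies flat in the tube. Its top is at 49.7 mm against the line's 50 mm, and the gripper is clear, so I'm handing in.

```bash
python3 -c "
from workcell import r
print(r.finish_job())"
```

```text
the job is handed in; nothing more can be done
None
```

The job is handed in (no verdict shown): the holder stands upright on the mat with the thick and thin weights flat in its tube, their top measured at 49.7 mm against the line's 50 mm; I did not re-measure the medium weight, mug, tape roll and brush at the end.

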